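# Move three microscope objectives on to their next stations

### The arm

A 6-joint arm with a two-finger parallel gripper is mounted at the origin on the work surface. World frame = base frame: x ahead of the robot, y to its left, z up, the work surface at z = 0. Lengths are in m, angles in rad, forces in N, time in s.
With the tool pointing down it reaches from about 0.325 to 0.9 m from the base axis. Payload 6.1 kg.
Tool frame: the origin (TCP) lies on the centre line of the jaws, within the pads' length; the fingertips stand 19 mm ahead of it and the grasp point (between the pads) is the TCP; z points along the fingers, y is the line along which they close (so a half turn about z gives the same grasp; the last joint's range is limited). The gripper opens to 87 mm and grips with 3 to 60 N. Pads are 19 mm wide; open, the fingers measure 117 mm over their backs; the gripper's body (75 mm by 190 mm) begins 51 mm behind the grasp point.
Start: joints at [-1.326, 0.22, 1.526, -0, 1.395, -0.126], TCP at [0.226, -0.583, 0.242] pointing down, gripper open.
Joint ranges: [-2.98, 2.98], [-0.91, 2.08], [0.09, 2.57], [-1.24, 4.39], [0.2, 2.65], [-2.68, 2.68]. Speed limits (rad/s): [2.57, 2.57, 3.01, 3.14, 3.14, 3.14].

### API

Orientations are given as a rotation vector (axis times angle).
In Python, from station import arm gives the robot as it stands.
- The arm moves only by the shell command python3 -m jog 'ROWS'. ROWS is text: rows parted by semicolons, each of 7 numbers parted by spaces: the shift along the tool's x, y, z scaled (see below), then the turn, a rotation vector about the tool's x, y, z scaled (see below), then the finger opening in mm, from 0 to 87. In form: dx dy dz wx wy wz jaw; .... A call has 1 to 8 rows; each row shifts and turns the commanded pose from where the row before left it, along the tool's axes as they then stand; what a row does not reach is not made up. The controller multiplies each number of a shift by 150 mm and each number of a turn by 4 degrees. A row lasts 1/12 s, in which the tool goes at most 41.7 mm and 7.16 degrees, less where a joint would pass 70% of its speed; a pose out of reach is approached as far as the arm can. A call with a number of a shift or a turn outside -1 to 1 is refused whole. A call with a gripper value outside its range is refused whole. The fingers move at their own pace and stop on an object; the grip force is fixed at half the most. Time passes only in rows, so rows that do not move let the fingers close. It gives the time, the measured TCP pose, the force, the opening and the grip force at its end, in the units of the state.
- arm.sense(): the state, without advancing time (a new reading comes with each control period).
- arm.camera(name): name is "scene" or "top" or "wrist"; returns the picture (384x512x3 uint8, red, green, blue); there is no depth.
- arm.camera_model(name): a dict with "intrinsics" (3x3 intrinsics, pixels), "position" and "rotation" of the camera in the world; the wrist camera has in their place "mount" (4x4, takes a point from camera to tool coordinates, whose origin is the TCP and whose axes are the flange's). Camera axes: x right, y down, z forward; pixel columns grow to the right and rows downward; lengths in m; the calibration is good to about 2 mm. The wrist camera is an equidistant fisheye: a pixel r from the principal point sees the ray r / f radians off the axis. A picture is of the moment at which its call begins: read the wrist's pose just before it. camera_model takes no time and is no camera call.
- arm.finish_job(): hands the job in; it is judged then, once.
The state is a dict: "t": time; "joint_positions": joint angles; "qvel": joint speeds; "effort": joint torques, N m; "tool_pos": TCP position; "eef_rot": TCP orientation; "force": force on the tool from outside, world axes, zero at the start; "torque": the same for the moment, N m; "width": finger opening in m; "gripper_force": force on a finger pad.
Only numpy, scipy, OpenCV 4.12 (cv2) and the standard library are available. Lean on these libraries where they do the work, as an engineer would, in place of code of your own. Each camera call takes 0.05 s, during which the arm holds its last target. There are 200 camera calls.

### The job

The three microscope objectives have to change places: stand the long slim one on the black inspection stage with the knobs, the one with the wide collar on the round steel pedestal and the short stubby one in the square white tray, each upright and flat on the floor of its seat, and let go of them. An objective may only ever stand in a seat, never on or fallen over onto the bench, so use the empty six-sided pad as the halfway spot; set them down gently, never dropping or tipping them over. Leave the bottle, the wafer box and the pot of tweezers where they are.

Things in the scene. Friction and masses are not known exactly. Their poses are not given: they have to be found in the camera images.
- long: the long, slim microscope objective: dark steel, 95 mm tall, with a pointed nose. Turned part, the same all round. Origin: centre of the underside of its foot; z axis along it, up. It stands on a foot 36 mm across and 6 mm high. Straight barrel 30 mm across from 8 to 70 mm height (grip it there), above that a cone down to 12 mm across at the top. About 0.2 kg.
- collared: the middle-sized microscope objective with a wide, ribbed grip collar: dark steel, 70 mm tall. Turned part, the same all round. Origin: centre of the underside of its foot; z axis along it, up. It stands on a foot 36 mm across and 6 mm high. Barrel 34 mm across up to 36 mm height, collar 46 mm across from 36 to 54 mm height (grip it there), above that a cone down to 26 mm across at the top. About 0.22 kg.
- short: the short, stubby microscope objective with a wide front lens: dark steel, 46 mm tall. Turned part, the same all round. Origin: centre of the underside of its foot; z axis along it, up. It stands on a foot 36 mm across and 6 mm high. Straight barrel 40 mm across from 6 to 40 mm height (grip it there), then narrowing to 34 mm at the top. About 0.18 kg.
- stage: the inspection stage: a black square block 90 x 90 mm with a metal knob on two opposite sides (along its y axis, 142 mm over the knobs) and a round metal seat 68 mm across on top. Fixed. Origin: centre of its underside, on the bench; z up. Its seat, centred over the origin, is 56 mm across inside, with a flat floor 45 mm above the bench and a 5 mm high rim around it (rim top 50 mm above the bench).
- pedestal: the round steel cleaning pedestal: a round foot 90 mm across, a column and a round dish 68 mm across on top. Fixed. Origin: centre of its underside, on the bench; z up. Its seat, centred over the origin, is 56 mm across inside, with a flat floor 27 mm above the bench and a 5 mm high rim around it (rim top 32 mm above the bench).
- tray: the square white plastic storage tray, 84 x 84 mm, no knobs; its seat is square. Fixed. Origin: centre of its underside, on the bench; z up. Its seat, centred over the origin, is 56 mm across inside, with a flat floor 12 mm above the bench and a 5 mm high rim around it (rim top 17 mm above the bench).
- hexpad: the six-sided grey plastic spare pad, 84 mm across its flats, empty at the start; its seat is six-sided, 56 mm across the flats. Fixed. Origin: centre of its underside, on the bench; z up. Its seat, centred over the origin, is 56 mm across inside, with a flat floor 12 mm above the bench and a 5 mm high rim around it (rim top 17 mm above the bench).
- bottle: bystander: an amber solvent bottle, 52 mm across, 110 mm tall. Loose. Origin: centre of its underside.
- waferbox: bystander: a flat round clear wafer box, 84 mm across, 20 mm high. Loose. Origin: centre of its underside.
- toolpot: bystander: a steel pot of tweezers, 54 mm across and 60 mm high, its tools reaching up to 127 mm. Loose. Origin: centre of its underside.
There are look-alikes about, which are no part of the job. Leave any blue or purple look-alike of the collared alone.

How it is judged:
By the outcome, as a careful person would: the job done as asked, in the order asked, and still so for the second after the job is handed in, with the robot touching nothing.
It also fails if it takes over 99 s, if anything falls off the work surface, if the arm or the gripper's body presses on something with over 40 N, if the wrist force passes 120 N, or if a joint passes its speed limit or range.

## Working session

There is one attempt and no reset: what is moved stays moved. The work goes in short steps, Python scripts to look and compute and a shell command to move; the robot and the scene stay as the last step left them, time stands still between calls to the robot, and variables do not carry over. Pictures are saved under pics/ and viewed, at most 14 in all, crops included, and the job is handed in when it is done.

```bash
mkdir -p pics; ls; python3 - <<'E'
from station import arm
import cv2,numpy as np
for n in("top","scene"):
    im=arm.camera(n);cv2.imwrite(f"pics/{n}0.png",cv2.resize(im[:,:,::-1],(800,600),interpolation=cv2.INTER_CUBIC))
    cv2.imwrite(f"{n}raw.png",im[:,:,::-1])
    print(n,arm.camera_model(n))
print(arm.camera_model("wrist"));print(arm.sense())
E
```

```text
pics
top {'intrinsics': array([[348.7864463 ,   0.        , 249.59547475],
       [  0.        , 348.7864463 , 192.33987088],
       [  0.        ,   0.        ,   1.        ]]), 'position': array([ 0.40840754, -0.03004264,  0.78486845]), 'rotation': array([-2.15623802,  2.13682942, -0.18543361])}
scene {'intrinsics': array([[381.15890741,   0.        , 257.75246722],
       [  0.        , 381.15890741, 194.41702393],
       [  0.        ,   0.        ,   1.        ]]), 'position': array([ 1.26981432, -0.10303894,  0.72763838]), 'rotation': array([-1.79145832, -1.62360393,  0.7334725 ])}
{'intrinsics': array([[297.31863964,   0.        , 255.8202013 ],
       [  0.        , 297.31863964, 191.10355777],
       [  0.        ,   0.        ,   1.        ]]), 'mount': array([[ 1.09396478e-03, -9.70281748e-01, -2.41975481e-01,
         6.55422604e-02],
       [ 9.99999179e-01,  1.22307955e-03, -3.83377223e-04,
        -9.50615427e-05],
       [ 6.67939186e-04, -2.41974863e-01,  9.70282289e-01,
        -1.42293597e-01],
       [ 0.00000000e+00,  0.00000000e+00,  0.00000000e+00,
         1.00000000e+00]])}
{'t': 0.1, 'joint_positions': array([-1.32611024e+00,  2.21108571e-01,  1.52753125e+00,  1.11874442e-05,
        1.39471330e+00, -1.26102010e-01]), 'qvel': array([-3.35268377e-04, -2.56481052e-03, -3.72934224e-03,  1.66030867e-05,
       -1.41097846e-04, -9.88841243e-04]), 'effort': array([ 1.65863976e-04, -4.95946634e+01, -3.88517976e+01,  7.01617333e-02,
        5.15586580e-02, -6.90742149e-05]), 'tool_pos': array([ 0.22633483, -0.58199584,  0.24055231]), 'eef_rot': array([-3.08603001e+00, -5.78774742e-01,  1.46516725e-04]), 'force': array([0.55925581, 0.51060294, 0.43721324]), 'torque': array([-0.0154385 ,  0.08451267,  0.00559726]), 'gripper_force': 0.0, 'width': 0.08687601670804072}
```

View pics/top0.png

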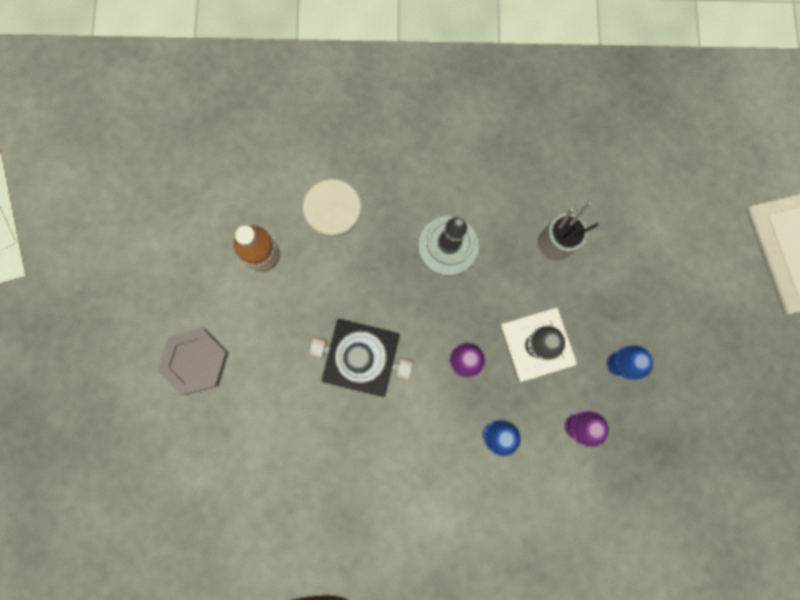

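View pics/scene0.png

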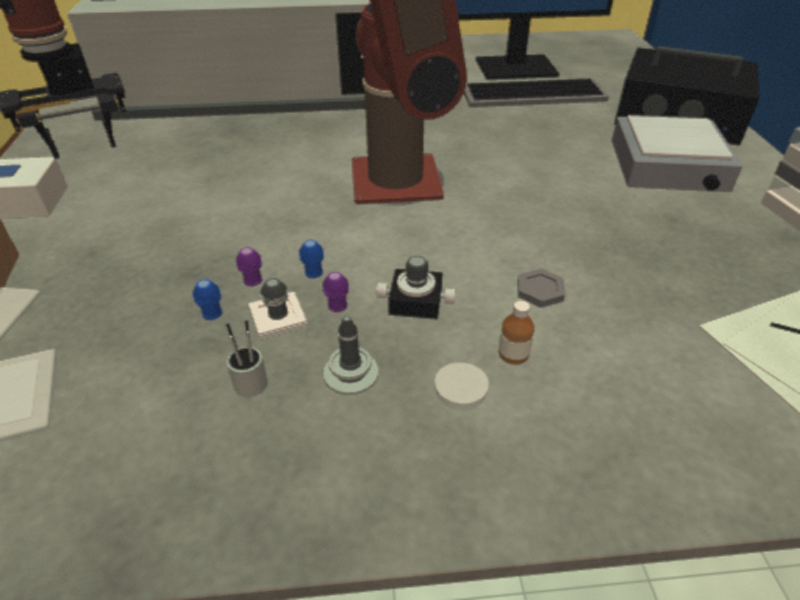

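Top picture (800 wide): long on the pedestal (450,240), short on the stage (360,357), collared dark steel in the tray (545,343), and hexpad empty (193,360). The collared candidates are dark (545,343), purple (467,360) and (590,428), and blue (502,437) and (633,362). The dark steel one in the tray fits; I'll confirm it in a crop.

```bash
python3 - <<'E'
import cv2
im=cv2.imread("topraw.png")
cv2.imwrite("pics/c1.png",cv2.resize(im[125:295,260:430],(600,600),interpolation=cv2.INTER_CUBIC))
cv2.imwrite("pics/c2.png",cv2.resize(im[125:265,95:265],(800,600)[:2] if 0 else (720,593),interpolation=cv2.INTER_CUBIC))
E
```

```text
(no output)
```

View pics/c1.png

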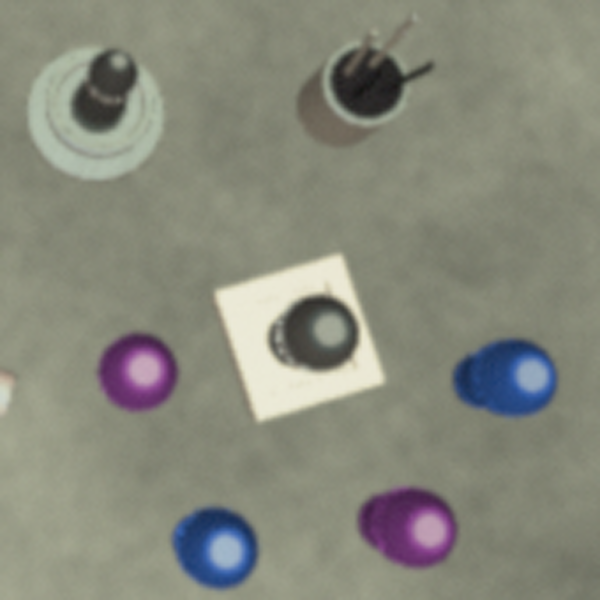

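View pics/c2.png

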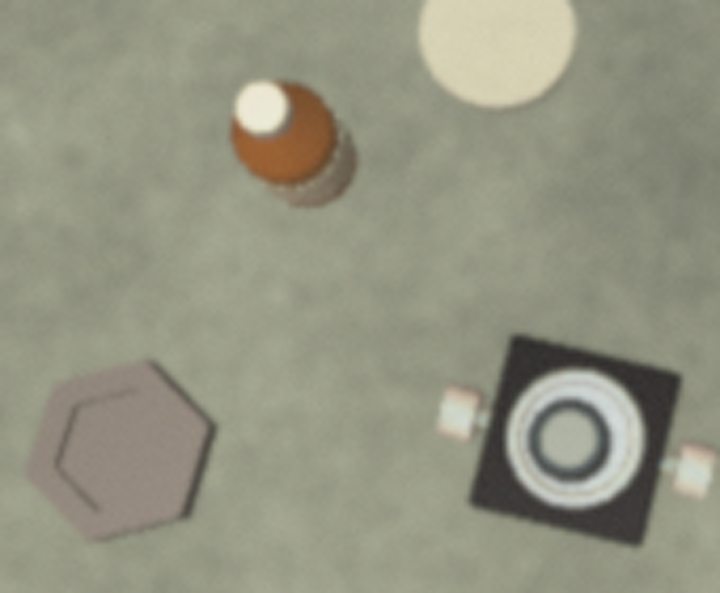

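```bash
cat > h.py <<'E'
import numpy as np, cv2
from station import arm
from scipy.spatial.transform import Rotation as R
def ray(n,uv,z):
    m=arm.camera_model(n);K=m["intrinsics"];Rm=R.from_rotvec(m["rotation"]).as_matrix()
    d=Rm@np.linalg.inv(K)@np.array([uv[0],uv[1],1.]);p=m["position"];return p+d*(z-p[2])/d[2]
def proj(n,P):
    m=arm.camera_model(n);K=m["intrinsics"];Rm=R.from_rotvec(m["rotation"]).as_matrix()
    q=K@(Rm.T@(np.array(P)-m["position"]));return q[:2]/q[2]
def st():
    s=arm.sense();r=R.from_rotvec(s["eef_rot"]).as_matrix()
    return s,r
def plan(target,yaw=None):
    """shift in tool axes (units of 150mm) to target; yaw = angle of tool y (closing) axis in world, deg"""
    s,r=st();d=r.T@(np.array(target)-s["tool_pos"])
    y=np.degrees(np.arctan2(r[1,1],r[0,1]))
    print("t",round(s["t"],2),"pos",s["tool_pos"].round(4),"closing yaw",round(y,2),"tilt z",r[:,2].round(3),"w",round(s["width"]*1e3,1))
    print("units xyz",(d/.15).round(3),"rows>=",(np.linalg.norm(d)/.04).round(1))
    if yaw is not None:
        dy=(yaw-y+90)%180-90;print("wz total units (tool z down => -yaw)",round(-dy/4,2))
E
python3 - <<'E'
from h import *
a=lambda u,v:(u/3.529+260-.36,v/3.529+125-.36)
b=lambda u,v:(u/4.235+95-.38,v/4.235+125-.38)
for n,uv,z in [("tray",a(300,337),.017),("coll_top",a(330,330),.082),("coll_mid",a(320,332),.06),("ped_foot",a(96,112),.005),("ped_dish",a(99,105),.032),("long_tip",a(121,61),.122),
("purp1",a(144,371),.07),("blue1",a(225,550),.07),("purp2",a(430,530),.07),("blue2",a(532,377),.07),("pot",a(367,82),.06),
("hex",b(121,451),.017),("stage_rim",b(576,438),.05),("short_top",b(570,440),.091),("stage_sq",b(576,440),.04),("bottle",b(262,107),.11),("wafer",(331.5*.64,207*.64),.02)]:
    p=ray("top",uv,z);print(n,p.round(4))
m=(np.array([ (57,385),(152,360),(215,428),(187,518),(95,541),(28,468)]).mean(0));print(m)
plan([.6,0,.25])
E
```

```text
tray [ 0.4701 -0.252   0.017 ]
coll_top [ 0.469  -0.2507  0.082 ]
coll_mid [ 0.4697 -0.2516  0.06  ]
ped_foot [ 0.6169 -0.1267  0.005 ]
ped_dish [ 0.6142 -0.1253  0.032 ]
long_tip [ 0.6151 -0.1265  0.122 ]
purp1 [ 0.4453 -0.1452  0.07  ]
blue1 [ 0.3446 -0.1897  0.07  ]
purp2 [ 0.3564 -0.3073  0.07  ]
blue2 [ 0.4438 -0.3715  0.07  ]
pot [ 0.6231 -0.2862  0.06  ]
hex [0.4418 0.2334 0.017 ]
stage_rim [ 0.4487 -0.0016  0.05  ]
short_top [ 4.455e-01 -4.000e-04  9.100e-02]
stage_sq [ 0.4482 -0.0013  0.04  ]
bottle [0.599  0.1459 0.11  ]
wafer [0.6669 0.0451 0.02  ]
[122.33333333 450.        ]
t 0.1 pos [ 0.2263 -0.582   0.2406] closing yaw -68.76 tilt z [-0.     0.002 -1.   ] w 86.9
units xyz [ 3.728 -2.714 -0.057] rows>= 17.3
```

The crop confirms that the dark steel collared one sits in the tray (c1 320,332), with the blue and purple look-alikes well apart. Seats and objectives agree to about 2 mm. I'll close along world y everywhere, since every neighbour clears that way. Plan: short→hexpad, long→stage, collared→pedestal, short→tray.

```bash
python3 -m jog '0 0 0 0 0 0.9 87;0 0 0 0 0 0.9 87;0 0 0 0 0 0.9 87;0 0 0 0 0 0.9 87;0 0 0 0 0 0.9 87;0 0 0 0 0 0.81 87;0 0 0 0 0 0 87;0 0 0 0 0 0 87'; python3 -c "
from h import *
plan([.447,-.001,.20],-90)"
```

```text
t: 0.77
tool_pos: [0.2264, -0.5823, 0.2411]
eef_rot: [-3.141, -0.003, 0.0]
force: [-0.6, 0.8, 0.5]
width: 0.0872
gripper_force: 0.0
t 0.77 pos [ 0.2264 -0.5823  0.2411] closing yaw -89.89 tilt z [-0.     0.001 -1.   ] w 87.2
units xyz [ 1.478 -3.872  0.277] rows>= 15.6
wz total units (tool z down => -yaw) 0.03
```

```bash
python3 -m jog '0.092 -0.242 0 0 0 0 87;0.092 -0.242 0 0 0 0 87;0.092 -0.242 0 0 0 0 87;0.092 -0.242 0 0 0 0 87;0.092 -0.242 0 0 0 0 87;0.092 -0.242 0 0 0 0 87;0.092 -0.242 0 0 0 0 87;0.092 -0.242 0 0 0 0 87' >/dev/null; python3 -m jog '0.092 -0.242 0 0 0 0 87;0.092 -0.242 0 0 0 0 87;0.092 -0.242 0 0 0 0 87;0.092 -0.242 0 0 0 0 87;0.092 -0.242 0 0 0 0 87;0.092 -0.242 0 0 0 0 87;0.092 -0.242 0 0 0 0 87;0 0 0 0 0 0 87';python3 -c "
from h import *
plan([.447,-.001,.20],-90)"
```

```text
t: 2.1
tool_pos: [0.4346, -0.0321, 0.2417]
eef_rot: [-3.139, -0.014, -0.002]
force: [0.7, -0.2, -0.3]
width: 0.0871
gripper_force: 0.0
t 2.1 pos [ 0.4346 -0.0321  0.2417] closing yaw -89.5 tilt z [ 0.001  0.003 -1.   ] w 87.1
units xyz [ 0.084 -0.206  0.279] rows>= 1.3
wz total units (tool z down => -yaw) 0.13
```

```bash
python3 -m jog '0.042 -0.103 0.14 0 0 0.12 87;0.042 -0.103 0.14 0 0 0 87;0 0 0 0 0 0 87;0 0 0 0 0 0 87';python3 - <<'E'
from h import *
plan([.447,-.001,.075],-90)
s,r=st()
im=arm.camera("wrist");cv2.imwrite("w1.png",im[:,:,::-1]);np.savez("w1.npz",p=s["tool_pos"],r=r)
cv2.imwrite("pics/w1.png",cv2.resize(im[:,:,::-1],(800,600),interpolation=cv2.INTER_CUBIC))
E
```

```text
t: 2.43
tool_pos: [0.4451, -0.0069, 0.1984]
eef_rot: [-3.141, 0.009, 0.005]
force: [0.2, -0.9, -0.8]
width: 0.0872
gripper_force: 0.0
t 2.43 pos [ 0.4451 -0.0069  0.1984] closing yaw -90.31 tilt z [-0.003  0.    -1.   ] w 87.2
units xyz [ 0.016 -0.039  0.823] rows>= 3.1
wz total units (tool z down => -yaw) -0.08
```

View pics/w1.png

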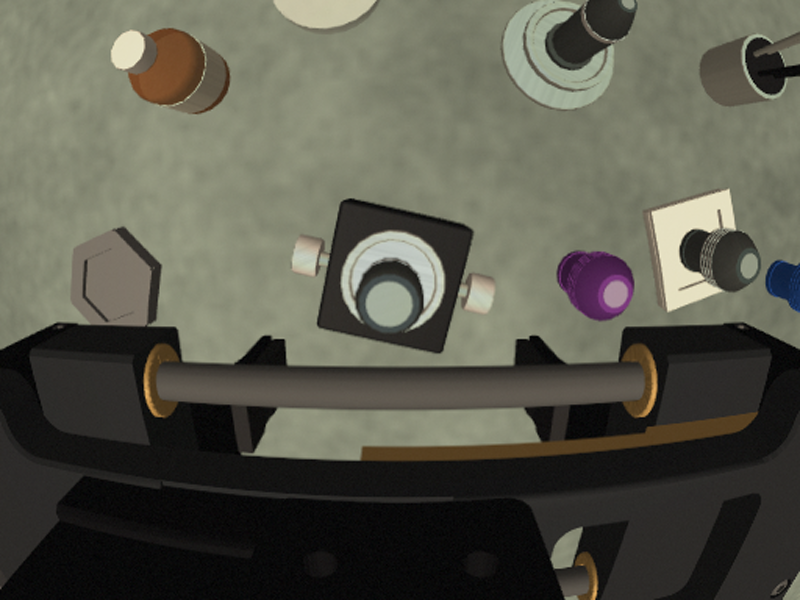

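```bash
cat >> h.py <<'E'
def wray(f,uv,z):
    "uv in 800x600 picture of wrist camera saved with pose f"
    d=np.load(f);m=arm.camera_model("wrist");K=m["intrinsics"];M=m["mount"]
    u=(np.array(uv)+.5)*.64-.5;q=(u-K[:2,2])/K[0,0];t=np.linalg.norm(q)
    v=np.append(np.sin(t)*q/t,np.cos(t));D=d["r"]@M[:3,:3]@v;C=d["p"]+d["r"]@M[:3,3]
    return (C+D*(z-C[2])/D[2]).round(4)
E
python3 - <<'E'
from h import *
for n,uv,z in [("short_top",(388,303),.091),("stage_l",(340,280),.05),("stage_r",(446,280),.05)]: print(n,wray("w1.npz",uv,z))
print("stage sq",np.mean([wray("w1.npz",c,.045) for c in [(346,199),(472,229),(440,352),(318,326)]],0))
for c in [(110,232),(148,278),(82,260),(85,303),(105,320)]: print("hex",wray("w1.npz",c,.017))
E
```

```text
short_top [ 4.455e-01 -1.000e-04  9.100e-02]
stage_l [0.4502 0.0318 0.05  ]
stage_r [ 0.4499 -0.0362  0.05  ]
stage sq [ 0.4501 -0.0027  0.045 ]
hex [0.4855 0.2258 0.017 ]
hex [0.447  0.1921 0.017 ]
hex [0.4639 0.2598 0.017 ]
hex [0.4266 0.263  0.017 ]
hex [0.4118 0.243  0.017 ]
```

```bash
python3 -m jog '0.002 -0.042 0 0 0 -0.08 87;0 0 0.15 0 0 0 87;0 0 0.15 0 0 0 87;0 0 0.15 0 0 0 87;0 0 0.15 0 0 0 87;0 0 0.12 0 0 0 87;0 0 0.1 0 0 0 87;0 0 0 0 0 0 87';python3 -c "
from h import *
plan([.4455,-.0005,.075],-90)"
```

```text
t: 3.15
tool_pos: [0.4449, -0.0013, 0.0748]
eef_rot: [-3.141, 0.006, 0.006]
force: [-1.3, 0.1, 0.9]
width: 0.0867
gripper_force: 0.0
t 3.15 pos [ 0.4449 -0.0013  0.0748] closing yaw -90.2 tilt z [-0.004  0.001 -1.   ] w 86.7
units xyz [ 0.004 -0.005 -0.002] rows>= 0.0
wz total units (tool z down => -yaw) -0.05
```

```bash
python3 -m jog '0 0 0 0 0 0 60;0 0 0 0 0 0 50;0 0 0 0 0 0 45;0 0 0 0 0 0 42;0 0 0 0 0 0 38;0 0 0 0 0 0 30;0 0 0 0 0 0 20;0 0 0 0 0 0 20'; python3 -m jog '0 0 0 0 0 0 20;0 0 0 0 0 0 20;0 0 -0.04 0 0 0 20;0 0 -0.1 0 0 0 20;0 0 -0.15 0 0 0 20;0 0 -0.15 0 0 0 20;0 0 0 0 0 0 20';python3 -c "
from h import *
plan([.442,.2325,.12],-90)"
```

```text
t: 3.82
tool_pos: [0.4466, -0.0008, 0.0767]
eef_rot: [3.142, -0.004, 0.0]
force: [-0.2, 0.1, -0.4]
width: 0.0414
gripper_force: 0.0
t: 4.4
tool_pos: [0.4493, -0.0013, 0.147]
eef_rot: [3.14, -0.004, 0.011]
force: [1.7, 0.0, -1.7]
width: 0.0393
gripper_force: 30.0
t 4.4 pos [ 0.4493 -0.0013  0.147 ] closing yaw -90.15 tilt z [ 0.007 -0.001 -1.   ] w 39.3
units xyz [-0.054 -1.559  0.178] rows>= 5.9
wz total units (tool z down => -yaw) -0.04
```

```bash
python3 -m jog '-0.006 -0.1 0 0 0 0 20;-0.006 -0.2 0 0 0 0 20;-0.006 -0.25 0 0 0 0 20;-0.006 -0.25 0 0 0 0 20;-0.006 -0.25 0 0 0 0 20;-0.006 -0.25 0 0 0 0 20;-0.006 -0.16 0 0 0 0 20;-0.006 -0.1 0 0 0 0 20';python3 -m jog '0 0 0 0 0 0 20;0 0 0 0 0 0 20;0 0 0 0 0 0 20'; python3 - <<'E'
from h import *
plan([.442,.2325,.042],-90)
s,r=st()
im=arm.camera("wrist");np.savez("w2.npz",p=s["tool_pos"],r=r)
cv2.imwrite("pics/w2.png",cv2.resize(im[:,:,::-1],(800,600),interpolation=cv2.INTER_CUBIC))
E
```

```text
t: 5.07
tool_pos: [0.4389, 0.2358, 0.1415]
eef_rot: [-3.141, 0.001, 0.002]
force: [0.3, 0.0, -1.8]
width: 0.0393
gripper_force: 30.0
t: 5.32
tool_pos: [0.4394, 0.2324, 0.1417]
eef_rot: [3.141, -0.004, -0.002]
force: [-0.9, -0.4, -2.5]
width: 0.0394
gripper_force: 30.0
t 5.32 pos [0.4394 0.2324 0.1417] closing yaw -90.15 tilt z [-0.001 -0.001 -1.   ] w 39.4
units xyz [ 0.018 -0.002  0.665] rows>= 2.5
wz total units (tool z down => -yaw) -0.04
```

View pics/w2.png

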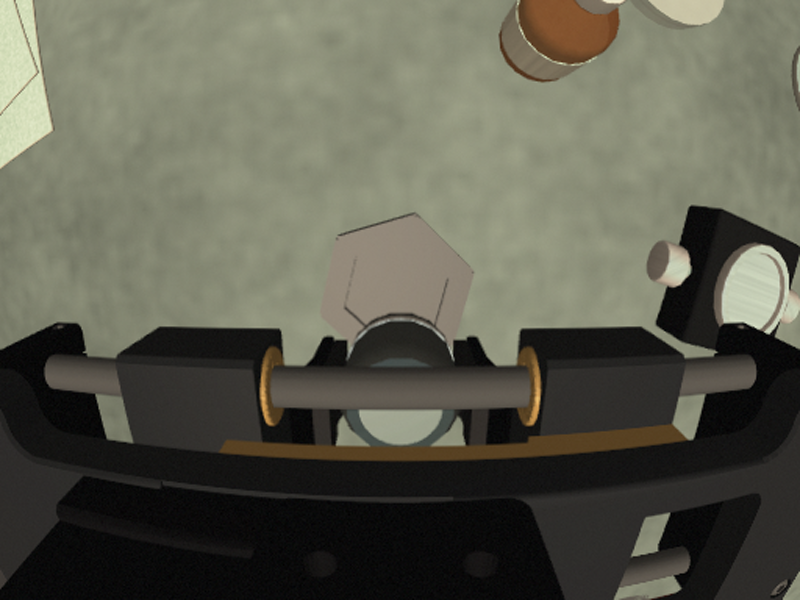

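```bash
python3 -c "
from h import *
a,b=wray('w2.npz',(322,308),.017),wray('w2.npz',(472,270),.017);print(a,b,(a+b)/2)
print(wray('w2.npz',(337,238),.017),wray('w2.npz',(415,214),.017))"
python3 -m jog '0.014 0 0.1 0 0 0 20;0 0 0.15 0 0 0 20;0 0 0.15 0 0 0 20;0 0 0.12 0 0 0 20;0 0 0.05 0 0 0 20;0 0 0 0 0 0 20;0 0 0 0 0 0 20'; python3 -c "
from h import *
plan([.442,.2325,.042],-90)"
```

```text
[0.4326 0.2793 0.017 ] [0.4556 0.19   0.017 ] [0.4441  0.23465 0.017  ]
[0.4746 0.2689 0.017 ] [0.4882 0.2237 0.017 ]
t: 5.95
tool_pos: [0.4423, 0.2325, 0.0573]
eef_rot: [3.141, -0.006, -0.0]
force: [0.4, 0.3, -1.8]
width: 0.039
gripper_force: 30.0
t 5.95 pos [0.4423 0.2325 0.0573] closing yaw -90.22 tilt z [-0. -0. -1.] w 39.0
units xyz [-0.002  0.     0.102] rows>= 0.4
wz total units (tool z down => -yaw) -0.05
```

```bash
python3 -m jog '0.006 -0.006 0.02 0 0 0 20;0 0 0.02 0 0 0 20;0 0 0.02 0 0 0 20;0 0 0.015 0 0 0 20;0 0 0.01 0 0 0 20;0 0 0.005 0 0 0 20;0 0 0 0 0 0 20;0 0 0 0 0 0 20'
```

```text
t: 6.62
tool_pos: [0.4429, 0.2341, 0.0437]
eef_rot: [-3.142, 0.004, 0.0]
force: [-0.7, -0.1, 0.3]
width: 0.0392
gripper_force: 30.0
```

```bash
python3 -m jog '0 0 0.005 0 0 0 20;0 0 0 0 0 0 20;0 0 0 0 0 0 20'
```

```text
t: 6.87
tool_pos: [0.443, 0.2341, 0.0436]
eef_rot: [3.141, -0.004, -0.0]
force: [-3.7, -0.5, 7.2]
width: 0.0389
gripper_force: 30.0
```

Contact felt (7 N up). I'll release and rise.

```bash
python3 -m jog '0 0 -0.002 0 0 0 42;0 0 0 0 0 0 50;0 0 0 0 0 0 60;0 0 0 0 0 0 75;0 0 0 0 0 0 87;0 0 0 0 0 0 87;0 0 -0.1 0 0 0 87;0 0 -0.2 0 0 0 87'; python3 -m jog '0 0 -0.25 0 0 0 87;0 0 -0.25 0 0 0 87;0 0 -0.15 0 0 0 87;0 0 0 0 0 0 87'; python3 -c "
from h import *
plan([.615,-.1265,.19],-90)"
```

```text
t: 7.53
tool_pos: [0.4397, 0.2329, 0.0848]
eef_rot: [3.139, -0.004, -0.012]
force: [-0.4, -0.6, -2.0]
width: 0.0803
gripper_force: 0.0
t: 7.87
tool_pos: [0.4465, 0.2353, 0.1921]
eef_rot: [-3.138, 0.004, -0.016]
force: [1.9, 1.2, -0.5]
width: 0.0864
gripper_force: 0.0
t 7.87 pos [0.4465 0.2353 0.1921] closing yaw -90.15 tilt z [ 0.01   0.004 -1.   ] w 86.4
units xyz [1.129 2.409 0.017] rows>= 10.0
wz total units (tool z down => -yaw) -0.04
```

```bash
python3 -m jog '0.102 0.218 0 0 0 0 87;0.102 0.218 0 0 0 0 87;0.102 0.218 0 0 0 0 87;0.102 0.218 0 0 0 0 87;0.102 0.218 0 0 0 0 87;0.102 0.218 0 0 0 0 87;0.102 0.218 0 0 0 0 87;0.102 0.218 0 0 0 0 87' >/dev/null; python3 -m jog '0.102 0.218 0 0 0 0 87;0.102 0.218 0 0 0 0 87;0.102 0.218 0 0 0 0 87;0 0 0 0 0 0 87;0 0 0 0 0 0 87;0 0 0 0 0 0 87;0 0 0 0 0 0 87'; python3 - <<'E'
from h import *
plan([.615,-.1265,.082],-90)
s,r=st()
im=arm.camera("wrist");np.savez("w3.npz",p=s["tool_pos"],r=r)
cv2.imwrite("pics/w3.png",cv2.resize(im[:,:,::-1],(800,600),interpolation=cv2.INTER_CUBIC))
E
```

```text
t: 9.12
tool_pos: [0.6096, -0.1249, 0.1849]
eef_rot: [-3.141, 0.003, 0.002]
force: [0.4, 0.2, -0.5]
width: 0.0868
gripper_force: 0.0
t 9.12 pos [ 0.6096 -0.1249  0.1849] closing yaw -90.1 tilt z [-0.001  0.001 -1.   ] w 86.8
units xyz [0.037 0.011 0.686] rows>= 2.6
wz total units (tool z down => -yaw) -0.03
```

View pics/w3.png

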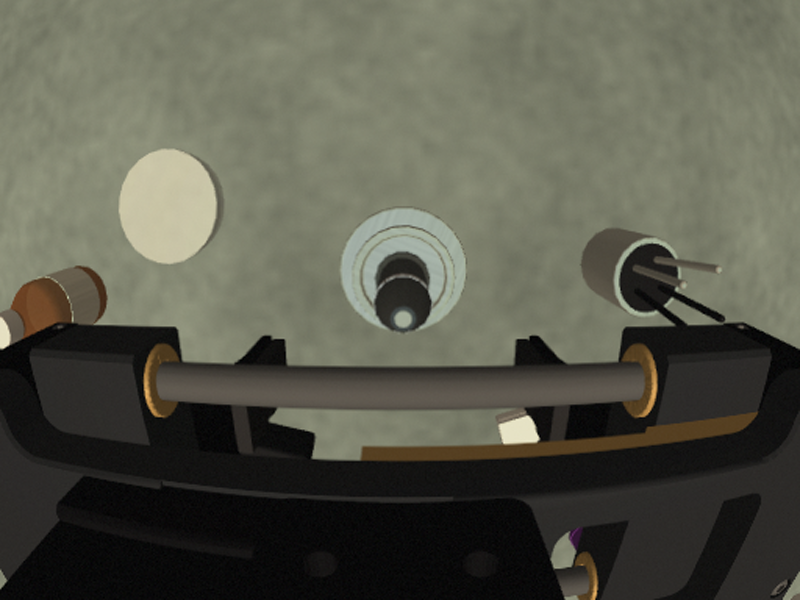

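Long upright in the pedestal, tip at (403,318). The pot (630,270) is clear of the right finger.

```bash
python3 -c "
from h import *
print('tip',wray('w3.npz',(403,318),.122));a=[wray('w3.npz',c,.005) for c in [(341,268),(467,268),(404,207)]];print(a)
print('dish',[wray('w3.npz',c,.032) for c in [(355,272),(454,272),(404,225)]])"
python3 -m jog '0.03 0.009 0.1 0 0 0 87;0 0 0.15 0 0 0 87;0 0 0.15 0 0 0 87;0 0 0.15 0 0 0 87;0 0 0.09 0 0 0 87;0 0 0.03 0 0 0 87;0 0 0 0 0 0 87;0 0 0 0 0 0 87'; python3 -c "
from h import *
plan([.615,-.1265,.082],-90)"
```

```text
tip [ 0.6147 -0.1261  0.122 ]
[array([ 0.617 , -0.0828,  0.005 ]), array([ 0.617 , -0.1721,  0.005 ]), array([ 0.6598, -0.1274,  0.005 ])]
dish [array([ 0.6192, -0.0954,  0.032 ]), array([ 0.6192, -0.1597,  0.032 ]), array([ 0.6496, -0.1272,  0.032 ])]
t: 9.83
tool_pos: [0.6153, -0.1273, 0.0857]
eef_rot: [3.141, -0.004, 0.001]
force: [0.4, 0.0, 0.1]
width: 0.0873
gripper_force: 0.0
t 9.83 pos [ 0.6153 -0.1273  0.0857] closing yaw -90.13 tilt z [ 0.001 -0.    -1.   ] w 87.3
units xyz [-0.002 -0.005  0.024] rows>= 0.1
wz total units (tool z down => -yaw) -0.03
```

```bash
python3 -m jog '0 -0.004 0.028 0 0 0 87;0 0 0 0 0 0 60;0 0 0 0 0 0 45;0 0 0 0 0 0 38;0 0 0 0 0 0 34;0 0 0 0 0 0 31;0 0 0 0 0 0 25;0 0 0 0 0 0 15'; python3 -m jog '0 0 0 0 0 0 15;0 0 0 0 0 0 15;0 0 0 0 0 0 15;0 0 0 0 0 0 15'; python3 -c "
from h import *
plan([.449,-.0015,.15],-90)"
```

```text
t: 10.5
tool_pos: [0.6148, -0.1269, 0.0809]
eef_rot: [3.142, -0.004, 0.0]
force: [-0.7, -0.6, -0.3]
width: 0.0485
gripper_force: 0.0
t: 10.83
tool_pos: [0.6148, -0.1268, 0.0809]
eef_rot: [-3.141, 0.004, 0.0]
force: [-0.7, 0.2, -0.5]
width: 0.0292
gripper_force: 30.0
t 10.83 pos [ 0.6148 -0.1268  0.0809] closing yaw -90.16 tilt z [-0.  0. -1.] w 29.2
units xyz [-1.107 -0.832 -0.461] rows>= 5.5
wz total units (tool z down => -yaw) -0.04
```

```bash
python3 -m jog '0 0 -0.04 0 0 0 15;0 0 -0.1 0 0 0 15;0 0 -0.15 0 0 0 15;0 0 -0.12 0 0 0 15;0 0 -0.05 0 0 0 15;0 0 0 0 0 0 15'; python3 -m jog '-0.07 -0.05 0 0 0 0 15;-0.12 -0.09 0 0 0 0 15;-0.18 -0.135 0 0 0 0 15;-0.18 -0.135 0 0 0 0 15;-0.18 -0.135 0 0 0 0 15;-0.18 -0.135 0 0 0 0 15;-0.13 -0.1 0 0 0 0 15;-0.067 -0.052 0 0 0 0 15'; python3 -m jog '0 0 0 0 0 0 15;0 0 0 0 0 0 15;0 0 0 0 0 0 15'; python3 - <<'E'
from h import *
plan([.449,-.0015,.099],-90)
im=arm.camera("scene")
cv2.imwrite("pics/s3.png",cv2.resize(im[130:280,100:380,::-1],(800,429),interpolation=cv2.INTER_CUBIC))
E
```

```text
t: 11.33
tool_pos: [0.6163, -0.1274, 0.1526]
eef_rot: [3.14, -0.004, 0.007]
force: [0.1, 0.8, -1.5]
width: 0.0293
gripper_force: 30.0
t: 12.0
tool_pos: [0.4453, 0.0003, 0.1477]
eef_rot: [-3.14, 0.003, 0.007]
force: [0.2, 0.4, -1.6]
width: 0.0291
gripper_force: 30.0
t: 12.25
tool_pos: [0.4495, -0.002, 0.1497]
eef_rot: [3.141, -0.004, 0.0]
force: [-0.4, 0.3, -1.3]
width: 0.029
gripper_force: 30.0
t 12.25 pos [ 0.4495 -0.002   0.1497] closing yaw -90.16 tilt z [ 0. -0. -1.] w 29.0
units xyz [-0.004 -0.004  0.338] rows>= 1.3
wz total units (tool z down => -yaw) -0.04
```

View pics/s3.png

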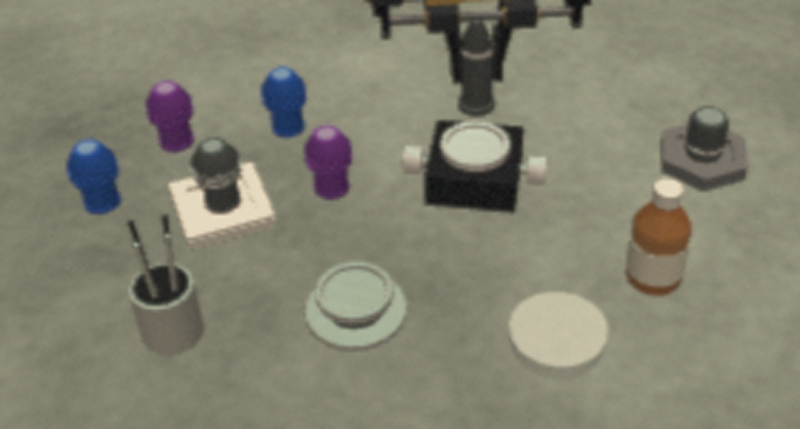

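Long (478,65) hangs upright over the stage, short (707,130) stands in the hexpad, pedestal is empty (355,290). I'll lower it.

```bash
python3 -m jog '0 0 0.08 0 0 0 15;0 0 0.1 0 0 0 15;0 0 0.06 0 0 0 15;0 0 0.03 0 0 0 15;0 0 0.02 0 0 0 15;0 0 0.015 0 0 0 15;0 0 0 0 0 0 15;0 0 0 0 0 0 15'; python3 -m jog '0 0 0.012 0 0 0 15;0 0 0.01 0 0 0 15;0 0 0 0 0 0 15;0 0 0 0 0 0 15'
```

```text
t: 12.97
tool_pos: [0.4494, -0.0017, 0.1045]
eef_rot: [3.142, -0.004, 0.001]
force: [-0.1, 0.8, -1.7]
width: 0.0292
gripper_force: 30.0
t: 13.3
tool_pos: [0.449, -0.0016, 0.1009]
eef_rot: [3.142, -0.004, 0.0]
force: [0.0, 0.5, -1.6]
width: 0.0291
gripper_force: 30.0
```

```bash
python3 -m jog '0 0 0.007 0 0 0 15;0 0 0 0 0 0 15;0 0 0.004 0 0 0 15;0 0 0 0 0 0 15;0 0 0 0 0 0 15'
```

```text
t: 13.72
tool_pos: [0.449, -0.0016, 0.0992]
eef_rot: [-3.142, 0.004, 0.0]
force: [1.1, -0.2, -0.5]
width: 0.029
gripper_force: 30.0
```

```bash
python3 -m jog '0 0 0.004 0 0 0 15;0 0 0 0 0 0 15;0 0 0 0 0 0 15'
```

```text
t: 13.97
tool_pos: [0.4492, -0.0016, 0.0988]
eef_rot: [3.142, -0.004, 0.001]
force: [-0.2, 0.4, 0.2]
width: 0.0293
gripper_force: 30.0
```

```bash
python3 -m jog '0 0 0.002 0 0 0 15;0 0 0 0 0 0 31;0 0 0 0 0 0 38;0 0 0 0 0 0 50;0 0 0 0 0 0 65;0 0 0 0 0 0 87;0 0 0 0 0 0 87;0 0 0 0 0 0 87'; python3 -m jog '0 0 -0.1 0 0 0 87;0 0 -0.2 0 0 0 87;0 0 -0.2 0 0 0 87;0 0 -0.15 0 0 0 87;0 0 0 0 0 0 87;0 0 0 0 0 0 87'; python3 -c "
from h import *
plan([.469,-.251,.16],-90)"
```

```text
t: 14.63
tool_pos: [0.449, -0.0016, 0.0983]
eef_rot: [3.142, -0.004, -0.0]
force: [-0.1, 0.1, 0.0]
width: 0.0631
gripper_force: 0.0
t: 15.13
tool_pos: [0.4502, -0.0018, 0.1974]
eef_rot: [3.141, -0.004, 0.006]
force: [0.5, -0.0, -1.0]
width: 0.0865
gripper_force: 0.0
t 15.13 pos [ 0.4502 -0.0018  0.1974] closing yaw -90.15 tilt z [ 0.004 -0.001 -1.   ] w 86.5
units xyz [0.129 1.661 0.251] rows>= 6.3
wz total units (tool z down => -yaw) -0.04
```

```bash
python3 -m jog '0.018 0.237 0 0 0 0 87;0.018 0.237 0 0 0 0 87;0.018 0.237 0 0 0 0 87;0.018 0.237 0 0 0 0 87;0.018 0.237 0 0 0 0 87;0.018 0.237 0 0 0 0 87;0.018 0.237 0 0 0 0 87;0 0 0 0 0 0 87'; python3 -m jog '0 0 0 0 0 0 87;0 0 0 0 0 0 87'; python3 - <<'E'
from h import *
plan([.469,-.251,.057],-90)
s,r=st()
im=arm.camera("wrist");np.savez("w4.npz",p=s["tool_pos"],r=r)
cv2.imwrite("pics/w4.png",cv2.resize(im[:,:,::-1],(800,600),interpolation=cv2.INTER_CUBIC))
E
```

```text
t: 15.8
tool_pos: [0.4664, -0.2557, 0.1941]
eef_rot: [3.14, -0.011, -0.003]
force: [-0.1, -0.7, 0.2]
width: 0.0871
gripper_force: 0.0
t: 15.97
tool_pos: [0.4664, -0.2497, 0.1941]
eef_rot: [-3.139, 0.005, 0.004]
force: [-0.1, 0.7, -0.0]
width: 0.0871
gripper_force: 0.0
t 15.97 pos [ 0.4664 -0.2497  0.1941] closing yaw -90.2 tilt z [-0.002  0.002 -1.   ] w 87.1
units xyz [0.02  0.011 0.914] rows>= 3.4
wz total units (tool z down => -yaw) -0.05
```

View pics/w4.png

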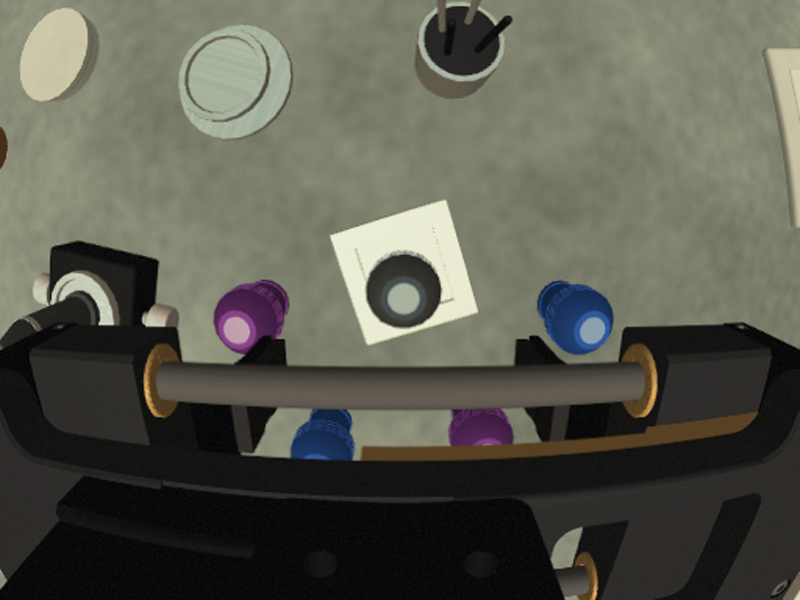

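Dark collared with lens at (404,299) in the tray. The purple (250,315) and blue (577,318) ones are clear of the fingers.

```bash
python3 -c "
from h import *
print('top',wray('w4.npz',(404,299),.082),'tray',np.mean([wray('w4.npz',c,.017) for c in [(331,236),(447,200),(478,313),(368,345)]],0))"
python3 -m jog '0.018 0.01 0.1 0 0 0 87;0 0 0.2 0 0 0 87;0 0 0.2 0 0 0 87;0 0 0.2 0 0 0 87;0 0 0.1 0 0 0 87;0 0 0.06 0 0 0 87;0 0 0 0 0 0 87;0 0 0 0 0 0 87'; python3 -c "
from h import *
plan([.469,-.251,.057],-90)"
```

```text
top [ 0.468  -0.2516  0.082 ] tray [ 0.4691 -0.2534  0.017 ]
t: 16.68
tool_pos: [0.4703, -0.2513, 0.0671]
eef_rot: [-3.141, 0.002, 0.0]
force: [0.2, -0.1, -0.0]
width: 0.0872
gripper_force: 0.0
t 16.68 pos [ 0.4703 -0.2513  0.0671] closing yaw -90.08 tilt z [-0.  0. -1.] w 87.2
units xyz [-0.008 -0.002  0.068] rows>= 0.3
wz total units (tool z down => -yaw) -0.02
```

```bash
python3 -m jog '-0.01 0 0.04 0 0 0 87;0 0 0.028 0 0 0 87;0 0 0 0 0 0 65;0 0 0 0 0 0 54;0 0 0 0 0 0 50;0 0 0 0 0 0 47;0 0 0 0 0 0 40;0 0 0 0 0 0 30'; python3 -m jog '0 0 0 0 0 0 30;0 0 0 0 0 0 30;0 0 0 0 0 0 30'; python3 -m jog '0 0 -0.04 0 0 0 30;0 0 -0.1 0 0 0 30;0 0 -0.15 0 0 0 30;0 0 -0.2 0 0 0 30;0 0 -0.1 0 0 0 30;0 0 0 0 0 0 30;0 0 0 0 0 0 30'; python3 -c "
from h import *
plan([.616,-.1268,.072],-90)"
```

```text
t: 17.35
tool_pos: [0.4686, -0.2521, 0.0568]
eef_rot: [3.141, -0.004, 0.0]
force: [0.9, -0.2, 1.1]
width: 0.0544
gripper_force: 0.0
t: 17.6
tool_pos: [0.4685, -0.252, 0.0567]
eef_rot: [-3.142, 0.004, -0.0]
force: [0.5, 0.1, 0.8]
width: 0.0447
gripper_force: 30.0
t: 18.18
tool_pos: [0.4688, -0.2523, 0.1457]
eef_rot: [3.14, -0.004, 0.002]
force: [0.1, -0.0, -2.5]
width: 0.0451
gripper_force: 30.0
t 18.18 pos [ 0.4688 -0.2523  0.1457] closing yaw -90.16 tilt z [ 0.001 -0.001 -1.   ] w 45.1
units xyz [ 0.978 -0.84   0.492] rows>= 5.2
wz total units (tool z down => -yaw) -0.04
```

```bash
python3 -m jog '0.08 -0.07 0 0 0 0 30;0.15 -0.13 0 0 0 0 30;0.17 -0.145 0 0 0 0 30;0.17 -0.145 0 0 0 0 30;0.17 -0.145 0 0 0 0 30;0.14 -0.12 0 0 0 0 30;0.07 -0.06 0 0 0 0 30;0.028 -0.025 0 0 0 0 30'; python3 -m jog '0 0 0 0 0 0 30;0 0 0 0 0 0 30;0 0 0.08 0 0 0 30;0 0 0.15 0 0 0 30;0 0 0.08 0 0 0 30;0 0 0.04 0 0 0 30;0 0 0 0 0 0 30;0 0 0 0 0 0 30';python3 -c "
from h import *
plan([.616,-.1268,.0717],-90)"
```

```text
t: 18.85
tool_pos: [0.6155, -0.1244, 0.1426]
eef_rot: [-3.14, 0.001, 0.005]
force: [-0.3, -0.9, -1.8]
width: 0.0447
gripper_force: 30.0
t: 19.52
tool_pos: [0.6151, -0.1268, 0.0923]
eef_rot: [-3.141, 0.005, 0.001]
force: [-0.6, -0.6, -1.9]
width: 0.0451
gripper_force: 30.0
t 19.52 pos [ 0.6151 -0.1268  0.0923] closing yaw -90.19 tilt z [-0.001  0.    -1.   ] w 45.1
units xyz [0.006 0.    0.137] rows>= 0.5
wz total units (tool z down => -yaw) -0.05
```

```bash
python3 -m jog '0.006 0 0.04 0 0 0 30;0 0 0.03 0 0 0 30;0 0 0.02 0 0 0 30;0 0 0.015 0 0 0 30;0 0 0.01 0 0 0 30;0 0 0.007 0 0 0 30;0 0 0 0 0 0 30;0 0 0 0 0 0 30'; python3 -m jog '0 0 0.006 0 0 0 30;0 0 0 0 0 0 30;0 0 0 0 0 0 30'
```

```text
t: 20.18
tool_pos: [0.6165, -0.1264, 0.0744]
eef_rot: [3.142, -0.004, 0.0]
force: [-0.3, -0.2, -1.3]
width: 0.045
gripper_force: 30.0
t: 20.43
tool_pos: [0.6164, -0.1264, 0.0735]
eef_rot: [3.142, -0.004, 0.0]
force: [-0.2, 0.4, -1.7]
width: 0.045
gripper_force: 30.0
```

```bash
python3 -m jog '0 0 0.006 0 0 0 30;0 0 0 0 0 0 30;0 0 0.005 0 0 0 30;0 0 0 0 0 0 30;0 0 0 0 0 0 30'
```

```text
t: 20.85
tool_pos: [0.6164, -0.1264, 0.0718]
eef_rot: [3.142, -0.004, 0.0]
force: [0.3, 0.2, -2.4]
width: 0.0453
gripper_force: 30.0
```

```bash
python3 -m jog '0 0 0.004 0 0 0 30;0 0 0 0 0 0 30;0 0 0 0 0 0 30'
```

```text
t: 21.1
tool_pos: [0.6166, -0.1264, 0.0717]
eef_rot: [3.141, -0.004, 0.001]
force: [-1.0, 0.9, 2.9]
width: 0.0448
gripper_force: 30.0
```

Contact. I'll release, rise, and go back to the short over the hexpad.

```bash
python3 -m jog '0 0 0 0 0 0 47;0 0 0 0 0 0 54;0 0 0 0 0 0 65;0 0 0 0 0 0 87;0 0 0 0 0 0 87;0 0 0 0 0 0 87;0 0 0 0 0 0 87'; python3 -m jog '0 0 -0.1 0 0 0 87;0 0 -0.2 0 0 0 87;0 0 -0.25 0 0 0 87;0 0 -0.2 0 0 0 87;0 0 -0.1 0 0 0 87;0 0 0 0 0 0 87;0 0 0 0 0 0 87'; python3 -c "
from h import *
plan([.4425,.234,.2],-90)"
```

```text
t: 21.68
tool_pos: [0.6164, -0.1264, 0.071]
eef_rot: [-3.142, 0.004, 0.0]
force: [0.5, -0.6, -0.2]
width: 0.079
gripper_force: 0.0
t: 22.27
tool_pos: [0.617, -0.1266, 0.1997]
eef_rot: [3.141, -0.004, 0.004]
force: [0.3, -0.8, -0.9]
width: 0.0871
gripper_force: 0.0
t 22.27 pos [ 0.617  -0.1266  0.1997] closing yaw -90.15 tilt z [ 0.002 -0.001 -1.   ] w 87.1
units xyz [-1.17  -2.401 -0.007] rows>= 10.0
wz total units (tool z down => -yaw) -0.04
```

```bash
python3 -m jog '-0.106 -0.218 0 0 0 0 87;-0.106 -0.218 0 0 0 0 87;-0.106 -0.218 0 0 0 0 87;-0.106 -0.218 0 0 0 0 87;-0.106 -0.218 0 0 0 0 87;-0.106 -0.218 0 0 0 0 87;-0.106 -0.218 0 0 0 0 87;-0.106 -0.218 0 0 0 0 87'>/dev/null; python3 -m jog '-0.106 -0.218 0 0 0 0 87;-0.106 -0.218 0 0 0 0 87;-0.106 -0.218 0 0 0 0 87;0 0 0 0 0 0 87;0 0 0 0 0 0 87;0 0 0 0 0 0 87'; python3 - <<'E'
from h import *
plan([.443,.234,.043],-90)
s,r=st()
im=arm.camera("wrist");np.savez("w5.npz",p=s["tool_pos"],r=r)
cv2.imwrite("pics/w5.png",cv2.resize(im[:,:,::-1],(800,600),interpolation=cv2.INTER_CUBIC))
E
```

```text
t: 23.43
tool_pos: [0.4417, 0.2333, 0.197]
eef_rot: [3.14, -0.003, -0.004]
force: [0.3, -0.6, 0.5]
width: 0.0872
gripper_force: 0.0
t 23.43 pos [0.4417 0.2333 0.197 ] closing yaw -90.1 tilt z [-0.002 -0.001 -1.   ] w 87.2
units xyz [ 0.011 -0.006  1.027] rows>= 3.9
wz total units (tool z down => -yaw) -0.02
```

View pics/w5.png

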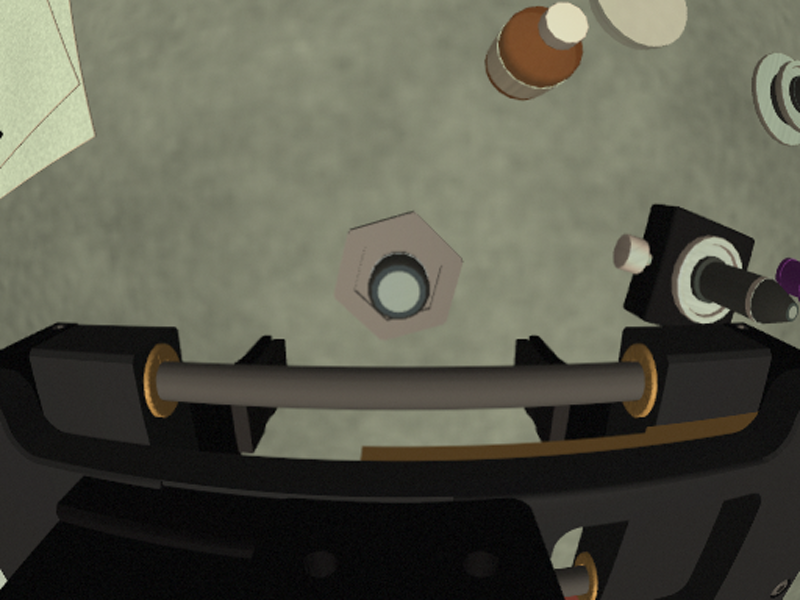

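Short stands centred in the hexpad at (400,290), and long stands upright in the stage seat (right). I'll descend.

```bash
python3 -c "
from h import *
print('top',wray('w5.npz',(400,291),.058))"
python3 -m jog '0.009 -0.004 0.1 0 0 0 87;0 0 0.2 0 0 0 87;0 0 0.2 0 0 0 87;0 0 0.2 0 0 0 87;0 0 0.15 0 0 0 87;0 0 0.1 0 0 0 87;0 0 0 0 0 0 87;0 0 0 0 0 0 87'; python3 -c "
from h import *
plan([.443,.234,.0435],-90)"
```

```text
top [0.4417 0.2333 0.058 ]
t: 24.15
tool_pos: [0.4435, 0.2328, 0.0551]
eef_rot: [3.141, -0.008, -0.004]
force: [-0.1, 0.1, 0.4]
width: 0.0868
gripper_force: 0.0
t 24.15 pos [0.4435 0.2328 0.0551] closing yaw -90.28 tilt z [-0.003 -0.001 -1.   ] w 86.8
units xyz [-0.003 -0.008  0.077] rows>= 0.3
wz total units (tool z down => -yaw) -0.07
```

```bash
python3 -m jog '0 -0.005 0.04 0 0 0 87;0 0 0.037 0 0 0 87;0 0 0 0 0 0 65;0 0 0 0 0 0 50;0 0 0 0 0 0 44;0 0 0 0 0 0 41;0 0 0 0 0 0 35;0 0 0 0 0 0 20'; python3 -m jog '0 0 0 0 0 0 20;0 0 0 0 0 0 20;0 0 0 0 0 0 20;0 0 0 0 0 0 20'; python3 -m jog '0 0 -0.04 0 0 0 20;0 0 -0.1 0 0 0 20;0 0 -0.2 0 0 0 20;0 0 -0.25 0 0 0 20;0 0 -0.25 0 0 0 20;0 0 -0.15 0 0 0 20;0 0 0 0 0 0 20;0 0 0 0 0 0 20'; python3 -c "
from h import *
plan([.4695,-.2525,.0435],-90)"
```

```text
t: 24.82
tool_pos: [0.444, 0.2352, 0.0449]
eef_rot: [-3.141, 0.004, -0.001]
force: [-0.5, -0.3, -0.5]
width: 0.0547
gripper_force: 0.0
t: 25.15
tool_pos: [0.4439, 0.235, 0.0447]
eef_rot: [3.141, -0.004, 0.0]
force: [-0.1, -0.4, 1.0]
width: 0.0394
gripper_force: 30.0
t: 25.82
tool_pos: [0.4447, 0.2355, 0.1947]
eef_rot: [-3.14, 0.004, -0.005]
force: [-0.2, -0.3, -2.2]
width: 0.0393
gripper_force: 30.0
t 25.82 pos [0.4447 0.2355 0.1947] closing yaw -90.15 tilt z [ 0.003  0.001 -1.   ] w 39.3
units xyz [0.171 3.254 1.005] rows>= 12.8
wz total units (tool z down => -yaw) -0.04
```

```bash
python3 -m jog '0.05 0.12 0 0 0 0 20;0.06 0.22 0 0 0 0 20;0.06 0.24 0 0 0 0 20;0.06 0.24 0 0 0 0 20;0.06 0.24 0 0 0 0 20;0.01 0.24 0 0 0 0 20;0 0.24 0 0 0 0 20;0 0.24 0 0 0 0 20'; python3 -m jog '0 0.24 0 0 0 0 20;0 0.24 0 0 0 0 20;-0.02 0.24 0 0 0 0 20;-0.03 0.24 0 0 0 0 20;-0.03 0.24 0 0 0 0 20;-0.03 0.18 0 0 0 0 20;-0.019 0.09 0 0 0 0 20;0 0 0 0 0 0 20';python3 -m jog '0 0 0 0 0 0 20;0 0 0 0 0 0 20'; python3 -c "
from h import *
plan([.4695,-.2525,.0447],-90)"
```

```text
t: 26.48
tool_pos: [0.4863, -0.0334, 0.1904]
eef_rot: [-3.14, 0.004, 0.007]
force: [1.2, -0.3, -2.1]
width: 0.0394
gripper_force: 30.0
t: 27.15
tool_pos: [0.4664, -0.2543, 0.1907]
eef_rot: [-3.14, 0.01, 0.005]
force: [-0.3, -0.1, -2.0]
width: 0.0392
gripper_force: 30.0
t: 27.32
tool_pos: [0.4678, -0.2509, 0.1918]
eef_rot: [-3.139, 0.003, 0.003]
force: [0.1, 0.0, -1.5]
width: 0.0389
gripper_force: 30.0
t 27.32 pos [ 0.4678 -0.2509  0.1918] closing yaw -90.12 tilt z [-0.002  0.002 -1.   ] w 38.9
units xyz [0.013 0.013 0.981] rows>= 3.7
wz total units (tool z down => -yaw) -0.03
```

```bash
python3 -m jog '0.01 0.008 0.1 0 0 0 20;0 0 0.2 0 0 0 20;0 0 0.2 0 0 0 20;0 0 0.2 0 0 0 20;0 0 0.1 0 0 0 20;0 0 0.05 0 0 0 20;0 0 0 0 0 0 20;0 0 0 0 0 0 20'; python3 -c "
from h import *
plan([.4695,-.2525,.0447],-90)"
```

```text
t: 27.98
tool_pos: [0.4703, -0.2529, 0.0661]
eef_rot: [3.142, -0.002, 0.0]
force: [-0.4, -0.3, -0.9]
width: 0.0389
gripper_force: 30.0
t 27.98 pos [ 0.4703 -0.2529  0.0661] closing yaw -90.08 tilt z [ 0. -0. -1.] w 38.9
units xyz [-0.005 -0.003  0.143] rows>= 0.5
wz total units (tool z down => -yaw) -0.02
```

```bash
python3 -m jog '0 0 0.04 0 0 0 20;0 0 0.03 0 0 0 20;0 0 0.025 0 0 0 20;0 0 0.015 0 0 0 20;0 0 0.01 0 0 0 20;0 0 0.006 0 0 0 20;0 0 0 0 0 0 20;0 0 0 0 0 0 20'; python3 -m jog '0 0 0.006 0 0 0 20;0 0 0 0 0 0 20;0 0 0 0 0 0 20'
```

```text
t: 28.65
tool_pos: [0.4697, -0.2538, 0.0467]
eef_rot: [3.142, -0.004, 0.0]
force: [0.5, -0.9, -0.9]
width: 0.0393
gripper_force: 30.0
t: 28.9
tool_pos: [0.4697, -0.2537, 0.0458]
eef_rot: [3.142, -0.004, 0.0]
force: [0.2, -0.2, -1.7]
width: 0.0393
gripper_force: 30.0
```

```bash
python3 -m jog '0 0 0.004 0 0 0 20;0 0 0 0 0 0 20;0 0 0.003 0 0 0 20;0 0 0 0 0 0 20;0 0 0 0 0 0 20'
```

```text
t: 29.32
tool_pos: [0.4697, -0.2537, 0.0447]
eef_rot: [-3.142, 0.004, -0.0]
force: [-0.1, 0.6, -1.5]
width: 0.0391
gripper_force: 30.0
```

```bash
python3 -m jog '0 0 0.004 0 0 0 20;0 0 0 0 0 0 20;0 0 0 0 0 0 20'
```

```text
t: 29.57
tool_pos: [0.4697, -0.2537, 0.0447]
eef_rot: [-3.142, 0.004, 0.0]
force: [-2.6, 2.6, 4.9]
width: 0.0392
gripper_force: 30.0
```

Contact. I'll release, rise, move clear and check.

```bash
python3 -m jog '0 0 0 0 0 0 42;0 0 0 0 0 0 50;0 0 0 0 0 0 60;0 0 0 0 0 0 75;0 0 0 0 0 0 87;0 0 0 0 0 0 87;0 0 0 0 0 0 87'; python3 -m jog '0 0 -0.1 0 0 0 87;0 0 -0.2 0 0 0 87;0 0 -0.25 0 0 0 87;0 0 -0.25 0 0 0 87;0 0 -0.25 0 0 0 87;0 0.2 0 0 0 0 87;0 0.25 0 0 0 0 87;0 0.25 0 0 0 0 87'; python3 -m jog '0 0.25 0 0 0 0 87;0 0.25 0 0 0 0 87;0 0.1 0 0 0 0 87;0 0 0 0 0 0 87;0 0 0 0 0 0 87'; python3 - <<'E'
from h import *
im=arm.camera("scene");im2=arm.camera("top")
a=cv2.resize(im[130:280,100:380,::-1],(560,300),interpolation=cv2.INTER_CUBIC)
b=cv2.resize(im2[120:290,90:430,::-1],(560,280),interpolation=cv2.INTER_CUBIC)
cv2.imwrite("pics/end.png",np.vstack([a,b]))
E
```

```text
t: 30.15
tool_pos: [0.4697, -0.2537, 0.0441]
eef_rot: [-3.142, 0.004, 0.0]
force: [0.2, -0.1, 0.0]
width: 0.0741
gripper_force: 0.0
t: 30.82
tool_pos: [0.4701, -0.3598, 0.2034]
eef_rot: [3.139, -0.001, 0.004]
force: [0.9, -0.1, 0.2]
width: 0.0867
gripper_force: 0.0
t: 31.23
tool_pos: [0.4686, -0.4491, 0.2009]
eef_rot: [-3.14, 0.007, 0.001]
force: [0.1, 0.4, -0.6]
width: 0.087
gripper_force: 0.0
```

View pics/end.png

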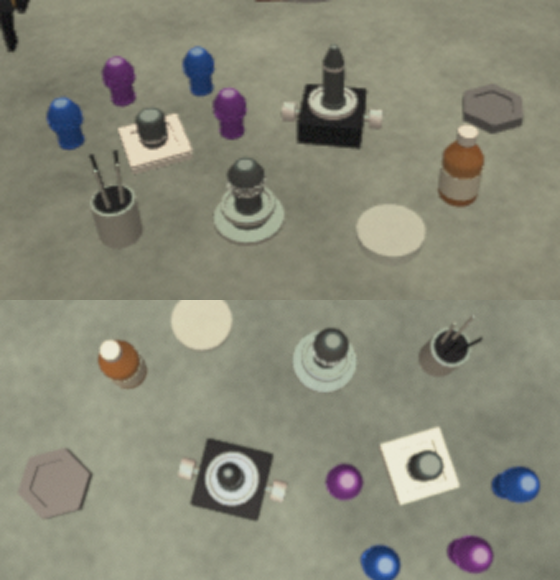

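All three stand upright in their seats: long on the stage (333,80), collared on the pedestal (247,190), and short in the tray (151,127). The hexpad is empty and the bystanders haven't moved.

```bash
python3 -c "
from station import arm
print(arm.finish_job())"
```

```text
the job is handed in; nothing more can be done
None
```

The job is handed in: the final camera views show long upright on the stage, collared on the pedestal and short in the tray, all released at about 31 s with the bystanders and look-alikes unmoved.

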